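# Move the jars to the new pull-out carrier

## Robot

A 6-joint arm with a two-finger parallel gripper is mounted at the origin on a cart in front of the work surface, level with it; the furniture and walls round the work are solid. World frame = base frame: x ahead of the robot, y to its left, z up, the work surface at z = 0. Lengths are in m, angles in rad, forces in N, time in s.
With the tool pointing down it reaches from about 0.4 to 0.825 m from the base axis. Payload 7 kg.
Tool frame: the origin (TCP) lies at the very end of the fingers, on their centre line; the grasp point (between the pads) lies arm.grip_point_offset behind it (arm.grip_point_offset is the distance from the TCP to the grasp point, in m); z points along the fingers, y is the line along which they close (so a half turn about z gives the same grasp; the last joint's range is limited). The gripper opens to 88 mm and grips with 3 to 60 N. Pads are 19 mm wide; open, the fingers measure 130 mm over their backs; the gripper's body (78 mm by 193 mm) begins 47 mm behind the grasp point.
Start: joints at [1.424, 0.359, 0.012, 0, -1.224, -0.288], TCP at [0.284, 0.612, 0.227] pointing down, gripper open.
Joint ranges: [-3.07, 3.07], [-1.43, 2.12], [-1.02, 1.25], [-3.03, 1.67], [-3.05, -0], [-3.03, 3.03]. Speed limits (rad/s): [2.39, 2.39, 3.01, 3.14, 3.14, 3.14].

## Interface

Orientations are given as [roll, pitch, yaw] about the fixed x, y, z axes, in that order (R = Rz(yaw) Ry(pitch) Rx(roll)).
In Python, from station import arm gives the robot as it stands.
- The arm moves only by the shell command python3 -m crank 'ROWS' [OPENING] [FORCE]. ROWS is JSON, a list of rows, each an object of numbers: "dx", "dy", "dz": the shift along the tool's x, y, z in cm; "wx", "wy", "wz": the turn, a rotation vector about the tool's x, y, z in degrees. A call has exactly 10 rows; each row is the pose to reach, as a shift and turn from the pose commanded when the call began, along the tool's axes at that moment; what a row does not reach only later rows make up. A row lasts 1/8 s, in which the tool goes at most 62.5 mm and 10.7 degrees, less where a joint would pass 70% of its speed; a pose out of reach is approached as far as the arm can. A call with a gripper value outside its range is refused whole. OPENING is the finger opening in cm, from 0 to 8.76, set as the call begins (- or left out, the last holds). The fingers move at their own pace and stop on an object; FORCE is the grip in N (left out, the last holds). Time passes only in rows, so rows that repeat a pose let the fingers close, or fill a call up. It gives the time, the measured TCP pose, the force, the opening and the grip force at its end, in the units of the state.
- arm.get_state(): the state, without advancing time (a new reading comes with each control period).
- arm.grab_frame(name): name is "scene" or "top" or "wrist"; returns the picture (480x640x3 uint8, red, green, blue); there is no depth.
- arm.calibration(name): a dict with "fx", "fy", "cx", "cy" (pixels), "world_from_camera" (4x4, takes a point from camera to world coordinates). Camera axes: x right, y down, z forward; pixel columns grow to the right and rows downward; lengths in m; the calibration is good to about 2 mm. A picture is of the moment at which its call begins: read the wrist's pose just before it. calibration takes no time and is no camera call; for the wrist camera it gives the pose at the moment of the call.
- arm.job_done(): hands the job in; it is judged then, once.
Trained networks look in the newest picture that a camera, given by its name, has taken for a name from the list of things; names that differ only in an ending like _2 or _b are one class to them, and where a whole thing is asked for, a point or a joint stands for the part that bears it (a point fixed in the world has none). Each returns a list of dicts, best first, with "confidence" (0 to 1); they miss things now and then, are a little off and sometimes report something else, mostly with a low value. They report only what shows in the picture. A call takes as long as a camera call.
- arm.find_in(camera, query): "centre" ([x, y, z] in m, in world coordinates, good to about 4 mm: the middle of the surface that is visible of it).
- arm.masks_of(camera, query): "pixels" (480x640 bool, what is visible of it).
- arm.mark_of(camera, query): "centre" ([x, y, z] in m, in world coordinates, good to about 4 mm: a listed point, or the origin of a listed thing).
The state is a dict: "t": time; "q": joint angles; "qd": joint speeds; "joint_efforts": joint torques, N m; "eef_pos": TCP position; "ee_rot": TCP orientation; "force": force on the tool from outside, world axes, zero at the start; "moment": the same for the moment, N m; "width": finger opening in m; "gripper_force": force on a finger pad.
Only numpy, scipy, OpenCV 4.12 (cv2) and the standard library are available. Lean on these libraries where they do the work, as an engineer would, in place of code of your own. Each camera call takes 0.05 s, during which the arm holds its last target. There are 200 camera calls.

## Task

The old white pull-out carrier is being replaced by the new wooden one beside it. Move the four jars (one of them a squat tin) across, one to each compartment, in the same order counted from the handle end: the jar nearest the old carrier's grip bar goes in the compartment nearest the new carrier's grip bar, and so on back. Keep the jars upright, set each one down rather than letting it drop, and leave all four standing flat on the compartment floors.

Things in the scene. Friction and masses are not known exactly. Their poses are not given: they have to be found in the camera images.
- jar_tall: the tall jar: clear body with a printed label, broad red cap; upright, 58 mm across, 159 mm high, straight-sided and round enough to grip round its cap or upper body from any side; origin at the centre of its underside, z up
- jar_squat: the squat printed tin, wider than the others, flat metal lid; upright, 62 mm across, 96 mm high, straight-sided and round enough to grip round its cap or upper body from any side; origin at the centre of its underside, z up
- jar_dark: the slim dark blue shaker with a black cap; upright, 46 mm across, 103 mm high, straight-sided and round enough to grip round its cap or upper body from any side; origin at the centre of its underside, z up
- jar_slim: the slim glass jar with a pale green-and-white label and a black cap; upright, 44 mm across, 107 mm high, straight-sided and round enough to grip round its cap or upper body from any side; origin at the centre of its underside, z up
- cup_tall: white plastic cup of the old carrier in which the tall jar stands at the start; fixed, 66 mm wide inside, wall 3 mm; origin at the centre of its underside, 6 mm above the worktop; inner floor 4 mm and rim 28 mm above the origin. The four cups stand in one straight row, 78 mm apart, in any order
- cup_squat: white plastic cup of the old carrier in which the squat printed tin stands at the start; fixed, 70 mm wide inside, wall 3 mm; origin at the centre of its underside, 6 mm above the worktop; inner floor 4 mm and rim 28 mm above the origin. The four cups stand in one straight row, 78 mm apart, in any order
- cup_dark: white plastic cup of the old carrier in which the slim dark blue shaker with a black cap stands at the start; fixed, 54 mm wide inside, wall 3 mm; origin at the centre of its underside, 6 mm above the worktop; inner floor 4 mm and rim 28 mm above the origin. The four cups stand in one straight row, 78 mm apart, in any order
- cup_slim: white plastic cup of the old carrier in which the slim glass jar with a pale green-and-white label and a black cap stands at the start; fixed, 52 mm wide inside, wall 3 mm; origin at the centre of its underside, 6 mm above the worktop; inner floor 4 mm and rim 28 mm above the origin. The four cups stand in one straight row, 78 mm apart, in any order
- old_front: handle end of the old white carrier, fixed, at either end of the row of cups (the other end has only a plain plate 30 mm high): a plate 83 mm wide, 8 mm thick, 49 mm high, with two uprights and a round steel grip bar 90 mm long, its top 104 mm above the worktop; origin at the centre of its underside, 45 mm beyond the nearest cup's centre
- new_carrier: new pale wooden carrier, fixed: open box 83 x 317 mm, walls 45 mm high, with dividers into four compartments 73 x 73 mm inside, floor 5 mm above the worktop; origin at the centre of its underside, z up. Compartment centres: x = 0, y = -0.117, -0.039, 0.039, 0.117 m. Its handle end (uprights and steel grip bar, top 104 mm high, at y = -0.1625) is the -y end

How it is judged:
At the end, for the whole second after the job is handed in: Each jar is in the new compartment with the same number, counted from the handle end, as its cup in the old carrier: within 18 mm of its centre along and across, foot at most 4 mm above the compartment floor, tilted under 0.06 rad, at rest (under 0.02 m/s) (((horizontal distance between cup_tall and old_front between 0.015 and 0.075 m and y of jar_tall in the frame of new_carrier between -0.135 and -0.099 m) or (horizontal distance between cup_tall and old_front between 0.093 and 0.153 m and y of jar_tall in the frame of new_carrier between -0.057 and -0.021 m) or (horizontal distance between cup_tall and old_front between 0.171 and 0.231 m and y of jar_tall in the frame of new_carrier between 0.021 and 0.057 m) or (horizontal distance between cup_tall and old_front between 0.249 and 0.309 m and y of jar_tall in the frame of new_carrier between 0.099 and 0.135 m)) and x of jar_tall in the frame of new_carrier between -0.018 and 0.018 m and z of each of jar_tall, jar_squat, jar_dark, jar_slim in the frame of new_carrier below 0.009 m and angle between each of jar_tall, jar_squat, jar_dark, jar_slim's own z axis and vertical below 0.06 rad and linear speed of each of jar_tall, jar_squat, jar_dark, jar_slim below 0.02 m/s and ((horizontal distance between cup_squat and old_front between 0.015 and 0.075 m and y of jar_squat in the frame of new_carrier between -0.135 and -0.099 m) or (horizontal distance between cup_squat and old_front between 0.093 and 0.153 m and y of jar_squat in the frame of new_carrier between -0.057 and -0.021 m) or (horizontal distance between cup_squat and old_front between 0.171 and 0.231 m and y of jar_squat in the frame of new_carrier between 0.021 and 0.057 m) or (horizontal distance between cup_squat and old_front between 0.249 and 0.309 m and y of jar_squat in the frame of new_carrier between 0.099 and 0.135 m)) and x of jar_squat in the frame of new_carrier between -0.018 and 0.018 m and ((horizontal distance between cup_dark and old_front between 0.015 and 0.075 m and y of jar_dark in the frame of new_carrier between -0.135 and -0.099 m) or (horizontal distance between cup_dark and old_front between 0.093 and 0.153 m and y of jar_dark in the frame of new_carrier between -0.057 and -0.021 m) or (horizontal distance between cup_dark and old_front between 0.171 and 0.231 m and y of jar_dark in the frame of new_carrier between 0.021 and 0.057 m) or (horizontal distance between cup_dark and old_front between 0.249 and 0.309 m and y of jar_dark in the frame of new_carrier between 0.099 and 0.135 m)) and x of jar_dark in the frame of new_carrier between -0.018 and 0.018 m and ((horizontal distance between cup_slim and old_front between 0.015 and 0.075 m and y of jar_slim in the frame of new_carrier between -0.135 and -0.099 m) or (horizontal distance between cup_slim and old_front between 0.093 and 0.153 m and y of jar_slim in the frame of new_carrier between -0.057 and -0.021 m) or (horizontal distance between cup_slim and old_front between 0.171 and 0.231 m and y of jar_slim in the frame of new_carrier between 0.021 and 0.057 m) or (horizontal distance between cup_slim and old_front between 0.249 and 0.309 m and y of jar_slim in the frame of new_carrier between 0.099 and 0.135 m)) and x of jar_slim in the frame of new_carrier between -0.018 and 0.018 m); the robot touches nothing.
It fails at once if a jar tipped over (angle between any of jar_tall, jar_squat, jar_dark, jar_slim's own z axis and vertical above 0.7 rad).
It fails at once if a jar let fall: touching nothing with its foot more than 35 mm above the worktop ((height (world z) of jar_tall above 0.035 m and contact force between jar_tall and the fingers below 0.02 N and contact force between jar_tall and anything else below 0.02 N) or (height (world z) of jar_squat above 0.035 m and contact force between jar_squat and the fingers below 0.02 N and contact force between jar_squat and anything else below 0.02 N) or (height (world z) of jar_dark above 0.035 m and contact force between jar_dark and the fingers below 0.02 N and contact force between jar_dark and anything else below 0.02 N) or (height (world z) of jar_slim above 0.035 m and contact force between jar_slim and the fingers below 0.02 N and contact force between jar_slim and anything else below 0.02 N)).
It also fails if it takes over 120 s, if anything falls off the work surface, if the arm or the gripper's body presses on something with over 40 N, if the wrist force passes 120 N, or if a joint passes its speed limit or range.

## Working session

There is one attempt and no reset: what is moved stays moved. The work goes in short steps, Python scripts to look and compute and a shell command to move; the robot and the scene stay as the last step left them, time stands still between calls to the robot, and variables do not carry over. Pictures are saved under pics/ and viewed, at most 14 in all, crops included, and the job is handed in when it is done.

```bash
ls; mkdir -p pics; cat > look.py <<'E'
from station import arm
import numpy as np, cv2
def snap(n,f):
    cv2.imwrite('pics/'+f+'.png',cv2.cvtColor(arm.grab_frame(n),cv2.COLOR_RGB2BGR))
E
python3 - <<'E'
from look import *
np.set_printoptions(precision=4,suppress=True)
s=arm.get_state();print({k:np.round(v,3) for k,v in s.items()},arm.grip_point_offset)
snap('top','top1');snap('scene','scene1')
for n in ['jar_tall','jar_squat','jar_dark','jar_slim','cup_tall','cup_squat','cup_dark','cup_slim','old_front','new_carrier']:
  for c in ['top','scene']:
    print(n,c,[(np.round(d['centre'],3),round(d['confidence'],2)) for d in arm.mark_of(c,n)[:3]])
E
```

```text
pics
{'t': np.float64(0.0), 'q': array([ 1.424,  0.359,  0.011, -0.   , -1.224, -0.288]), 'qd': array([ 0.   , -0.   ,  0.   ,  0.002, -0.001,  0.001]), 'joint_efforts': array([  0.002, -58.272,  29.305,   6.997,   0.007,  -0.   ]), 'eef_pos': array([0.284, 0.612, 0.226]), 'ee_rot': array([ 3.14 , -0.   , -0.435]), 'force': array([-0.054,  0.466, -0.292]), 'moment': array([-0.025,  0.081, -0.026]), 'gripper_force': np.float64(0.0), 'width': np.float64(0.087)} 0.0188
jar_tall top [(array([ 0.487, -0.323,  0.008]), 0.88)]
jar_tall scene [(array([ 0.483, -0.33 ,  0.005]), 0.96)]
jar_squat top [(array([ 0.518, -0.095,  0.011]), 0.87)]
jar_squat scene [(array([ 0.514, -0.096,  0.01 ]), 0.88), (array([ 0.518, -0.095,  0.009]), 0.57)]
jar_dark top []
jar_dark scene [(array([ 0.498, -0.25 ,  0.011]), 0.63)]
jar_slim top [(array([ 0.504, -0.174,  0.007]), 0.79)]
jar_slim scene [(array([ 0.51 , -0.176,  0.007]), 0.85), (array([ 0.481, -0.326,  0.004]), 0.46)]
cup_tall top [(array([ 0.495, -0.25 ,  0.008]), 0.74), (array([ 0.483, -0.324,  0.002]), 0.72)]
cup_tall scene [(array([ 0.484, -0.325,  0.005]), 0.57)]
cup_squat top [(array([ 0.515, -0.092,  0.012]), 0.45)]
cup_squat scene [(array([ 0.517, -0.094,  0.01 ]), 0.8)]
cup_dark top [(array([ 0.494, -0.252,  0.007]), 0.65)]
cup_dark scene [(array([ 0.493, -0.253,  0.009]), 0.81)]
cup_slim top [(array([ 0.504, -0.172,  0.005]), 0.53)]
cup_slim scene [(array([ 0.504, -0.171,  0.009]), 0.59)]
old_front top [(array([ 0.479, -0.369,  0.001]), 0.54)]
old_front scene [(array([ 0.477, -0.374, -0.002]), 0.91)]
new_carrier top [(array([0.541, 0.284, 0.001]), 0.59)]
new_carrier scene [(array([ 0.545,  0.287, -0.002]), 0.95), (array([ 0.508, -0.174,  0.008]), 0.28)]
```

View pics/top1.png

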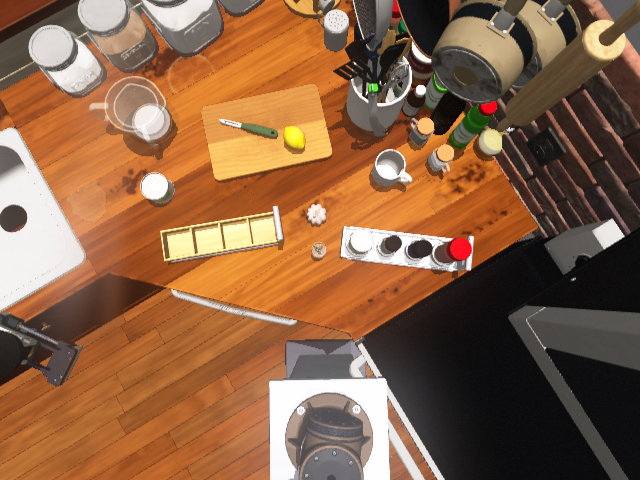

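View pics/scene1.png

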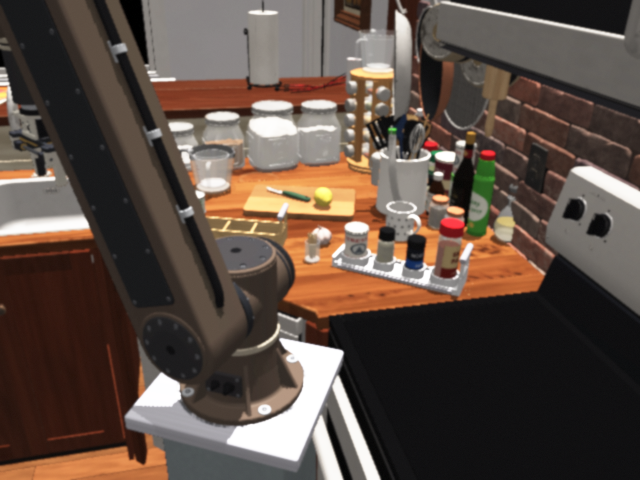

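The top view shows the new carrier at u 163–283, v 212–260 with its bar at the right end (280,228). The old carrier is at u 342–473, bar at (470,252). From the handle the order is tall (red, 459,249), dark, slim, squat. I'll go above the new carrier and measure it with the wrist camera.

```bash
cat >> look.py <<'E'
np.set_printoptions(precision=4,suppress=True)
from scipy.spatial.transform import Rotation as Ro
def go(p,yaw):
    """shift (cm, tool axes) and turn (deg) from the present pose to TCP p, pointing down with yaw"""
    s=arm.get_state(); R=Ro.from_euler('xyz',s['ee_rot']); T=Ro.from_euler('xyz',[np.pi,0,yaw])
    print('at',s['eef_pos'],s['ee_rot'],'d',R.inv().apply(np.array(p)-s['eef_pos'])*100,'w',np.degrees((R.inv()*T).as_rotvec()))
def proj(c,P,K=None):
    k=arm.calibration(c) if K is None else K; q=(np.linalg.inv(k['world_from_camera'])@np.c_[P,np.ones(len(P))].T)[:3]
    return np.c_[k['fx']*q[0]/q[2]+k['cx'],k['fy']*q[1]/q[2]+k['cy']]
E
python3 - <<'E'
from look import *
go([0.50,0.285,0.40],-1.43)
s=arm.get_state();k=arm.calibration('wrist');W=k['world_from_camera'];R=Ro.from_euler('xyz',s['ee_rot'])
print('cam in tool',R.inv().apply(W[:3,3]-s['eef_pos']),R.inv().as_matrix()@W[:3,:3],k['fx'])
E
```

```text
at [0.2843 0.6122 0.2266] [-3.1416  0.     -0.4348] d [ 33.3416  20.5864 -17.3445] w [ 0.0004  0.0019 57.0183]
cam in tool [ 0.073  -0.0002 -0.1579] [[-0.0001 -0.9634 -0.2681]
 [ 1.     -0.0003  0.0009]
 [-0.001  -0.2681  0.9634]] 424.17641837081305
```

```bash
python3 -m crank '[{"dx":4,"dy":2.5,"dz":-3,"wz":7},{"dx":8,"dy":5,"dz":-6,"wz":14},{"dx":12,"dy":7.5,"dz":-9,"wz":21},{"dx":16,"dy":10,"dz":-12,"wz":28},{"dx":20,"dy":12.5,"dz":-15,"wz":35},{"dx":25,"dy":15,"dz":-17,"wz":42},{"dx":30,"dy":18,"dz":-17,"wz":49},{"dx":34,"dy":20.6,"dz":-17,"wz":57},{"dx":36,"dy":23,"dz":-17,"wz":57},{"dx":36,"dy":26,"dz":-17,"wz":57}]' 8.7
python3 - <<'E'
from look import *
go([0.50,0.22,0.40],-1.43)
K=arm.calibration('wrist');snap('wrist','w1')
for n in ['new_carrier']: print([(d['centre'],d['confidence']) for d in arm.mark_of('wrist',n)])
np.save('K1.npy',K,allow_pickle=True)
E
```

```text
at [0.2843 0.6122 0.2266] [-3.1416  0.     -0.4348] d [ 36.0799  26.4815 -17.3447] w [ 0.0004  0.0019 57.0183]
[]$[0]: bad value
```

View pics/w1.png

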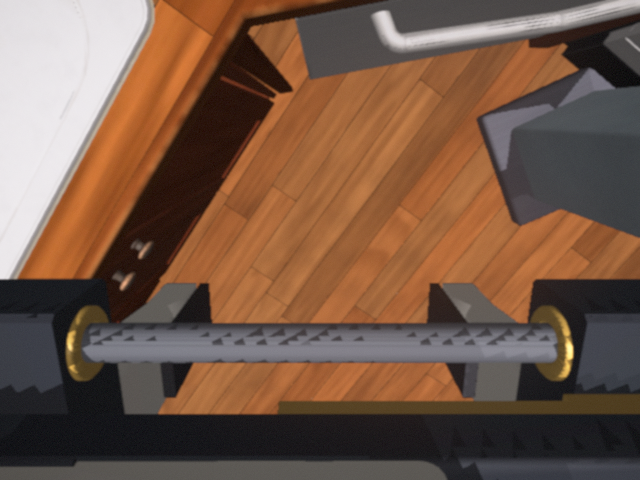

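The wrist view shows the floor beside the counter with the fingers in rows 280–480. The move was refused, so I'll try again with every key given.

```bash
python3 -m crank '[{"dx":4,"dy":2.5,"dz":-3,"wx":0,"wy":0,"wz":7},{"dx":8,"dy":5,"dz":-6,"wx":0,"wy":0,"wz":14},{"dx":12,"dy":7.5,"dz":-9,"wx":0,"wy":0,"wz":21},{"dx":16,"dy":10,"dz":-12,"wx":0,"wy":0,"wz":28},{"dx":20,"dy":12.5,"dz":-15,"wx":0,"wy":0,"wz":35},{"dx":24,"dy":15,"dz":-17,"wx":0,"wy":0,"wz":42},{"dx":28,"dy":18,"dz":-17,"wx":0,"wy":0,"wz":49},{"dx":30,"dy":19,"dz":-17,"wx":0,"wy":0,"wz":57},{"dx":31,"dy":20,"dz":-17,"wx":0,"wy":0,"wz":57},{"dx":31,"dy":20,"dz":-17,"wx":0,"wy":0,"wz":57}]' 8.7
python3 - <<'E'
from look import *
go([0.50,0.285,0.40],-1.43)
K=arm.calibration('wrist');snap('wrist','w2')
for n in ['new_carrier']: print([(d['centre'],d['confidence']) for d in arm.mark_of('wrist',n)])
np.save('K1.npy',K,allow_pickle=True)
E
```

```text
t: 2.45
eef_pos: [0.4813, 0.2997, 0.3967]
ee_rot: [-3.141, 0.0, -1.427]
force: [-0.2, 0.2, -0.1]
width: 0.0868
gripper_force: 0.0
at [0.4813 0.2997 0.3967] [-3.1414  0.0002 -1.4274] d [ 1.7195 -1.6407 -0.3322] w [-0.0082  0.01    0.1496]
[([0.5424, 0.2833, -0.0051], 0.93)]
```

View pics/w2.png

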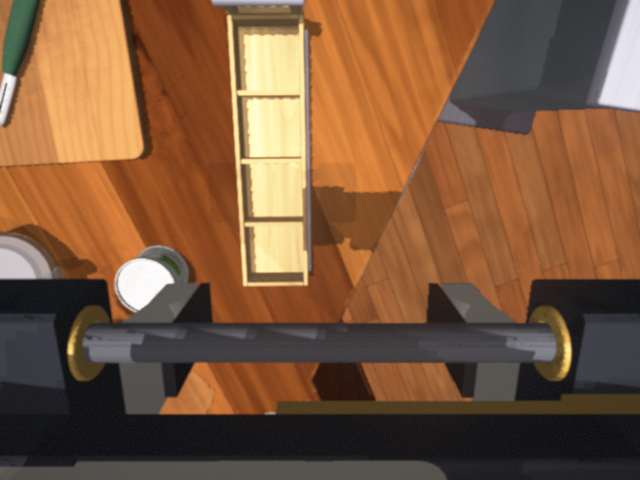

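The new carrier shows clearly: bottom (far) corners (243,285) and (308,285), bar end at the top (258,5), dividers at v≈94, 160, 219.

```bash
python3 - <<'E'
from look import *
from scipy.optimize import least_squares
K=np.load('K1.npy',allow_pickle=True).item()
def P(c,L): 
    x,y,th=c; R=np.array([[np.cos(th),-np.sin(th)],[np.sin(th),np.cos(th)]])
    return np.c_[np.array(L)@R.T+[x,y],np.full(len(L),.045)]
# outer corners, local -> pixel ; image left = carrier +x
L=[(.0415,.1585),(-.0415,.1585),(.0415,-.1585),(-.0415,-.1585)]
U=np.array([(243,285),(308,285),(228,14),(306,14)])
f=lambda c:(proj('',P(c,L),K)-U).ravel()
r=least_squares(f,[.543,.285,.14],loss='soft_l1');print(r.x,r.fun.reshape(-1,2))
im=cv2.imread('pics/w2.png')
X,Y=.0415,.1585
def draw(c,col):
    for a,b in [((X,Y),(-X,Y)),((X,-Y),(-X,-Y)),((X,Y),(X,-Y)),((-X,Y),(-X,-Y))]+[((X,d),(-X,d)) for d in(-.078,0,.078)]:
        q=proj('',P(c,[a,b]),K)*16; cv2.line(im,tuple(map(int,q[0])),tuple(map(int,q[1])),col,1,cv2.LINE_AA,4)
draw(r.x,(0,0,255))
cv2.imwrite('pics/w2d.png',cv2.resize(im[0:295,180:380],None,fx=2,fy=2))
E
```

```text
[0.5411 0.2829 0.1448] [[ 0.2469  0.6576]
 [-0.2825  0.5539]
 [ 0.8671 -0.358 ]
 [-0.8067 -0.4854]]
```

View pics/w2d.png

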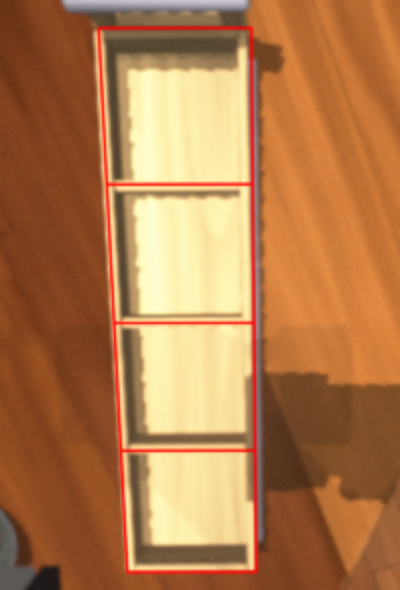

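```bash
python3 -m crank '[{"dx":4,"dy":0.5,"dz":0,"wx":0,"wy":0,"wz":2},{"dx":9,"dy":1,"dz":0,"wx":0,"wy":0,"wz":4},{"dx":14,"dy":2,"dz":0,"wx":0,"wy":0,"wz":6},{"dx":20,"dy":3,"dz":0,"wx":0,"wy":0,"wz":8},{"dx":26,"dy":4,"dz":0,"wx":0,"wy":0,"wz":10},{"dx":32,"dy":5,"dz":0,"wx":0,"wy":0,"wz":12},{"dx":38,"dy":5.8,"dz":0,"wx":0,"wy":0,"wz":14},{"dx":43,"dy":5.8,"dz":0,"wx":0,"wy":0,"wz":16},{"dx":46.6,"dy":5.8,"dz":0,"wx":0,"wy":0,"wz":16},{"dx":46.6,"dy":5.8,"dz":0,"wx":0,"wy":0,"wz":16}]'
python3 - <<'E'
from look import *
K=arm.calibration('wrist');snap('wrist','w3')
np.save('K2.npy',K,allow_pickle=True)
for n in ['jar_tall','jar_squat','jar_dark','jar_slim','cup_tall','cup_squat','cup_dark','cup_slim','old_front']:
    print(n,[(np.round(d['centre'],3),round(d['confidence'],2)) for d in arm.mark_of('wrist',n)[:3]])
go([0.484,-.327,.3],-1.708)
E
```

```text
t: 3.8
eef_pos: [0.4897, -0.1705, 0.3959]
ee_rot: [3.14, -0.0, -1.71]
force: [-0.1, -0.3, 0.5]
width: 0.0867
gripper_force: 0.0
jar_tall [(array([ 0.483, -0.327,  0.012]), 0.73)]
jar_squat [(array([ 0.52 , -0.091,  0.011]), 0.82)]
jar_dark [(array([ 0.492, -0.251,  0.005]), 0.92)]
jar_slim [(array([ 0.505, -0.175,  0.007]), 0.75)]
cup_tall []
cup_squat []
cup_dark []
cup_slim [(array([ 0.506, -0.176,  0.005]), 0.82)]
old_front []
at [ 0.4894 -0.1688  0.3967] [-3.1412  0.0001 -1.7078] d [15.7488 -1.6208  9.6743] w [-0.0209  0.0045  0.0115]
```

View pics/w3.png

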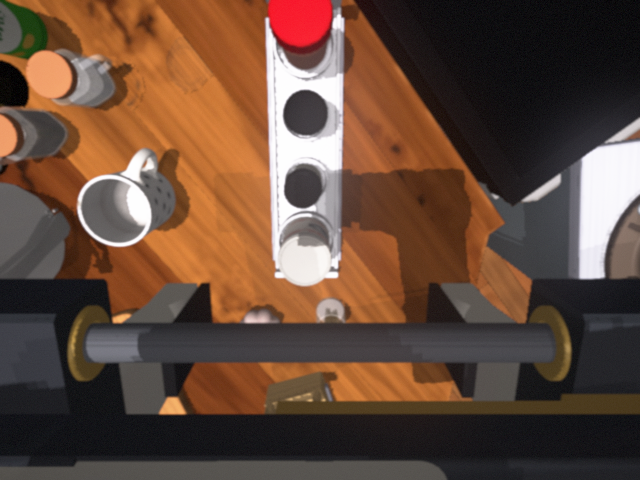

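Caps: tall red (301,20), dark (305,114), slim (303,186), squat lid (305,257). The mug stands well aside. I'll back-project the caps at their known heights.

```bash
python3 - <<'E'
from look import *
K=np.load('K2.npy',allow_pickle=True).item();W=K['world_from_camera'];D={}
for n,u,v,z in [('tall',301,20,.169),('dark',305,114,.113),('slim',303,186,.117),('squat',305,257,.106)]:
    d=W[:3,:3]@[(u-K['cx'])/K['fx'],(v-K['cy'])/K['fy'],1]; p=W[:3,3]+d*(z-W[2,3])/d[2]; D[n]=p;print(n,p)
P=np.array(list(D.values()));print(np.linalg.norm(np.diff(P,axis=0),axis=1))
go([*D['tall'][:2],.20],-1.708)
E
```

```text
tall [ 0.4838 -0.3227  0.169 ]
dark [ 0.493  -0.2496  0.113 ]
slim [ 0.5055 -0.1791  0.117 ]
squat [ 0.5157 -0.099   0.106 ]
[0.0926 0.0717 0.0815]
at [ 0.4894 -0.1688  0.3967] [-3.1412  0.0001 -1.7078] d [15.3252 -1.5386 19.6743] w [-0.0209  0.0045  0.0115]
```

Consistent with the network marks. I'll start with squat, the farthest from both handles, so that no jar gets carried over another.

```bash
python3 -m crank '[{"dx":-2.5,"dy":-0.5,"dz":3,"wx":0,"wy":0,"wz":0},{"dx":-5,"dy":-1.1,"dz":7,"wx":0,"wy":0,"wz":0},{"dx":-7,"dy":-1.6,"dz":11,"wx":0,"wy":0,"wz":0},{"dx":-7.6,"dy":-1.7,"dz":15,"wx":0,"wy":0,"wz":0},{"dx":-7.6,"dy":-1.7,"dz":19,"wx":0,"wy":0,"wz":0},{"dx":-7.6,"dy":-1.7,"dz":23,"wx":0,"wy":0,"wz":0},{"dx":-7.6,"dy":-1.7,"dz":26,"wx":0,"wy":0,"wz":0},{"dx":-7.6,"dy":-1.7,"dz":28,"wx":0,"wy":0,"wz":0},{"dx":-7.6,"dy":-1.7,"dz":28,"wx":0,"wy":0,"wz":0},{"dx":-7.6,"dy":-1.7,"dz":28,"wx":0,"wy":0,"wz":0}]' 8.7
python3 - <<'E'
from look import *
go([.5165,-.0955,.07],-1.708);snap('wrist','w4')
E
```

```text
t: 5.55
eef_pos: [0.5174, -0.0963, 0.1175]
ee_rot: [-3.14, 0.0, -1.708]
force: [0.5, -0.0, -0.1]
width: 0.0871
gripper_force: 0.0
at [ 0.5174 -0.0963  0.1175] [-3.1405  0.     -1.7084] d [-0.0654  0.1013  4.7484] w [-0.0647  0.0013 -0.021 ]
```

View pics/w4.png

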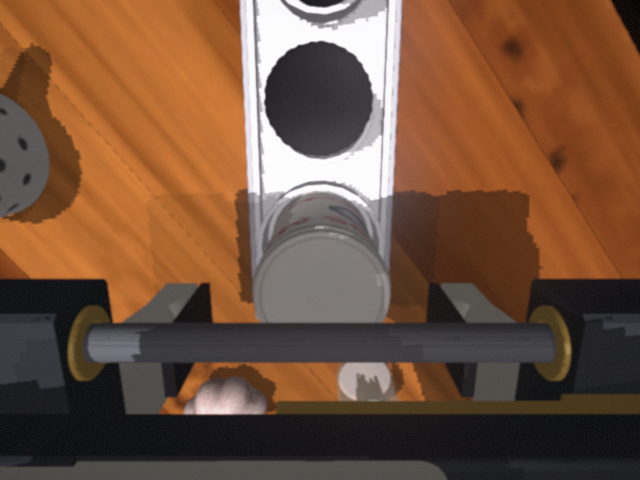

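Squat lid centred at about (322,291) between the fingers; slim cap centre at (319,99).

```bash
cat >> look.py <<'E'
def back(u,v,z,K=None):
    K=K or arm.calibration('wrist');W=K['world_from_camera']
    d=W[:3,:3]@[(u-K['cx'])/K['fx'],(v-K['cy'])/K['fy'],1]; return W[:3,3]+d*(z-W[2,3])/d[2]
E
python3 - <<'E'
from look import *
print(back(322,291,.106),back(319,99,.117)); p=back(322,291,.106); go([*p[:2],.07],-1.708)
E
```

```text
[ 0.5168 -0.0975  0.106 ] [ 0.5074 -0.175   0.117 ]
at [ 0.5175 -0.0963  0.1177] [-3.1398  0.0003 -1.7085] d [0.1289 0.061  4.7723] w [-0.1024  0.016  -0.0263]
```

Centred to about 1 mm. Descend and grip.

```bash
python3 -m crank '[{"dx":0,"dy":0,"dz":1.5,"wx":0,"wy":0,"wz":0},{"dx":0,"dy":0,"dz":3,"wx":0,"wy":0,"wz":0},{"dx":0.1,"dy":0,"dz":4.3,"wx":0,"wy":0,"wz":0},{"dx":0.1,"dy":0,"dz":4.8,"wx":0,"wy":0,"wz":0},{"dx":0.1,"dy":0,"dz":4.8,"wx":0,"wy":0,"wz":0},{"dx":0.1,"dy":0,"dz":4.8,"wx":0,"wy":0,"wz":0},{"dx":0.1,"dy":0,"dz":4.8,"wx":0,"wy":0,"wz":0},{"dx":0.1,"dy":0,"dz":4.8,"wx":0,"wy":0,"wz":0},{"dx":0.1,"dy":0,"dz":4.8,"wx":0,"wy":0,"wz":0},{"dx":0.1,"dy":0,"dz":4.8,"wx":0,"wy":0,"wz":0}]' 8.7
python3 -m crank '[{"dx":0,"dy":0,"dz":0,"wx":0,"wy":0,"wz":0},{"dx":0,"dy":0,"dz":0,"wx":0,"wy":0,"wz":0},{"dx":0,"dy":0,"dz":0,"wx":0,"wy":0,"wz":0},{"dx":0,"dy":0,"dz":0,"wx":0,"wy":0,"wz":0},{"dx":0,"dy":0,"dz":0,"wx":0,"wy":0,"wz":0},{"dx":0,"dy":0,"dz":0,"wx":0,"wy":0,"wz":0},{"dx":0,"dy":0,"dz":0,"wx":0,"wy":0,"wz":0},{"dx":0,"dy":0,"dz":0,"wx":0,"wy":0,"wz":0},{"dx":0,"dy":0,"dz":0,"wx":0,"wy":0,"wz":0},{"dx":0,"dy":0,"dz":0,"wx":0,"wy":0,"wz":0}]' 5.2 25
```

```text
t: 6.85
eef_pos: [0.5166, -0.0974, 0.0686]
ee_rot: [-3.141, 0.0, -1.709]
force: [0.4, -0.1, -0.7]
width: 0.0872
gripper_force: 0.0
t: 8.1
eef_pos: [0.5165, -0.0974, 0.0685]
ee_rot: [3.141, -0.0, -1.709]
force: [-0.6, 0.7, 0.5]
width: 0.0609
gripper_force: 25.0
```

```bash
python3 -m crank '[{"dx":0,"dy":0,"dz":-1.5,"wx":0,"wy":0,"wz":0},{"dx":0,"dy":0,"dz":-4.5,"wx":0,"wy":0,"wz":0},{"dx":0,"dy":0,"dz":-8.5,"wx":0,"wy":0,"wz":0},{"dx":0,"dy":0,"dz":-12,"wx":0,"wy":0,"wz":0},{"dx":-2,"dy":0.2,"dz":-13,"wx":0,"wy":0,"wz":0},{"dx":-5,"dy":0.6,"dz":-13,"wx":0,"wy":0,"wz":0},{"dx":-9,"dy":1.1,"dz":-13,"wx":0,"wy":0,"wz":-2},{"dx":-13,"dy":1.6,"dz":-13,"wx":0,"wy":0,"wz":-4},{"dx":-17,"dy":2.1,"dz":-13,"wx":0,"wy":0,"wz":-6},{"dx":-20,"dy":2.4,"dz":-13,"wx":0,"wy":0,"wz":-8}]'
python3 -c "
from look import *
go([.5242,.3987,.1985],-1.426)"
```

```text
t: 9.35
eef_pos: [0.52, 0.1055, 0.1995]
ee_rot: [-3.141, 0.0, -1.567]
force: [0.8, -1.1, -1.9]
width: 0.0608
gripper_force: 25.0
at [0.52   0.1055 0.1995] [-3.1411  0.0005 -1.5674] d [-29.3155  -0.5151   0.1126] w [-0.0312  0.0241 -8.1009]
```

```bash
python3 -m crank '[{"dx":-3,"dy":0,"dz":0,"wx":0,"wy":0,"wz":-1},{"dx":-7,"dy":-0.1,"dz":0,"wx":0,"wy":0,"wz":-2},{"dx":-11,"dy":-0.2,"dz":0,"wx":0,"wy":0,"wz":-3},{"dx":-15,"dy":-0.3,"dz":0,"wx":0,"wy":0,"wz":-4},{"dx":-19,"dy":-0.4,"dz":0,"wx":0,"wy":0,"wz":-5},{"dx":-23,"dy":-0.4,"dz":0,"wx":0,"wy":0,"wz":-7},{"dx":-26,"dy":-0.5,"dz":0,"wx":0,"wy":0,"wz":-8.1},{"dx":-28.5,"dy":-0.5,"dz":0,"wx":0,"wy":0,"wz":-8.1},{"dx":-29.3,"dy":-0.5,"dz":0,"wx":0,"wy":0,"wz":-8.1},{"dx":-29.3,"dy":-0.5,"dz":0,"wx":0,"wy":0,"wz":-8.1}]'
python3 -c "
from look import *
go([.5242,.3987,.0635],-1.426);snap('wrist','w5')"
```

```text
t: 10.6
eef_pos: [0.5247, 0.397, 0.1985]
ee_rot: [3.141, -0.0, -1.428]
force: [-0.6, 0.6, -3.4]
width: 0.061
gripper_force: 25.0
at [0.5247 0.397  0.1985] [ 3.1412 -0.0004 -1.4279] d [-0.1822  0.0183 13.5008] w [ 0.0242 -0.0201 -0.1093]
```

View pics/w5.png

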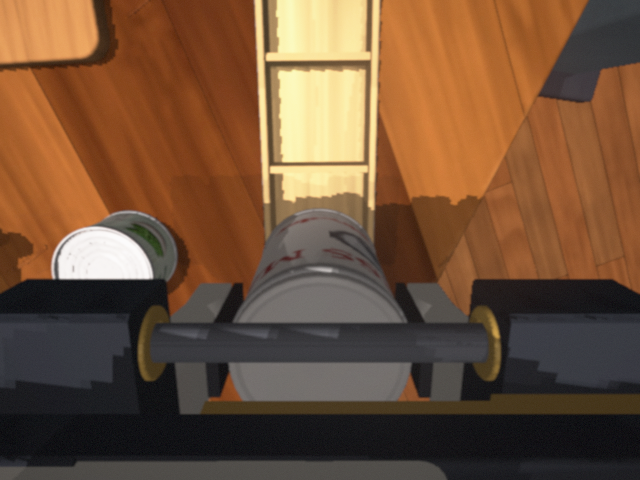

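Squat hangs upright over the last compartment. A white can, top at (105,262), stands to the left, so I'll check its clearance.

```bash
python3 - <<'E'
from look import *
s=arm.get_state();R=Ro.from_euler('xyz',s['ee_rot'])
for z in (.06,.09,.12,.15):
    c=back(105,262,z);e=back(150,262,z);print(z,c[:2],R.inv().apply(c-s['eef_pos']),R.inv().apply(e-s['eef_pos']))
b=back(160,275,0);print(R.inv().apply(b-s['eef_pos']))
E
```

```text
0.06 [0.6773 0.4472] [-0.0286 -0.1583  0.1385] [-0.0286 -0.1251  0.1385]
0.09 [0.663  0.4348] [-0.0184 -0.1424  0.1085] [-0.0184 -0.1126  0.1085]
0.12 [0.6487 0.4224] [-0.0081 -0.1264  0.0785] [-0.0081 -0.1     0.0785]
0.15 [0.6344 0.41  ] [ 0.0021 -0.1105  0.0485] [ 0.0021 -0.0874  0.0485]
[-0.0613 -0.1427  0.1985]
```

```bash
python3 -m crank '[{"dx":0,"dy":0,"dz":2,"wx":0,"wy":0,"wz":0},{"dx":0,"dy":0,"dz":5,"wx":0,"wy":0,"wz":0},{"dx":0,"dy":0,"dz":8,"wx":0,"wy":0,"wz":0},{"dx":-0.1,"dy":0,"dz":10,"wx":0,"wy":0,"wz":0},{"dx":-0.1,"dy":0,"dz":11.5,"wx":0,"wy":0,"wz":0},{"dx":-0.1,"dy":0,"dz":12.3,"wx":0,"wy":0,"wz":0},{"dx":-0.1,"dy":0,"dz":12.8,"wx":0,"wy":0,"wz":0},{"dx":-0.1,"dy":0,"dz":13.1,"wx":0,"wy":0,"wz":0},{"dx":-0.1,"dy":0,"dz":13.3,"wx":0,"wy":0,"wz":0},{"dx":-0.1,"dy":0,"dz":13.4,"wx":0,"wy":0,"wz":0}]'
```

```text
t: 11.9
eef_pos: [0.5248, 0.3982, 0.0648]
ee_rot: [-3.141, 0.0, -1.428]
force: [0.0, -0.1, -2.4]
width: 0.0607
gripper_force: 25.0
```

```bash
python3 -m crank '[{"dx":0,"dy":0,"dz":0.05,"wx":0,"wy":0,"wz":0},{"dx":0,"dy":0,"dz":0.1,"wx":0,"wy":0,"wz":0},{"dx":0,"dy":0,"dz":0.1,"wx":0,"wy":0,"wz":0},{"dx":0,"dy":0,"dz":0.15,"wx":0,"wy":0,"wz":0},{"dx":0,"dy":0,"dz":0.15,"wx":0,"wy":0,"wz":0},{"dx":0,"dy":0,"dz":0.2,"wx":0,"wy":0,"wz":0},{"dx":0,"dy":0,"dz":0.2,"wx":0,"wy":0,"wz":0},{"dx":0,"dy":0,"dz":0.2,"wx":0,"wy":0,"wz":0},{"dx":0,"dy":0,"dz":0.2,"wx":0,"wy":0,"wz":0},{"dx":0,"dy":0,"dz":0.2,"wx":0,"wy":0,"wz":0}]'
```

```text
t: 13.15
eef_pos: [0.5248, 0.3982, 0.0636]
ee_rot: [-3.141, 0.0, -1.428]
force: [-3.7, -1.1, 6.9]
width: 0.061
gripper_force: 25.0
```

```bash
python3 -m crank '[{"dx":0,"dy":0,"dz":0,"wx":0,"wy":0,"wz":0},{"dx":0,"dy":0,"dz":0,"wx":0,"wy":0,"wz":0},{"dx":0,"dy":0,"dz":0,"wx":0,"wy":0,"wz":0},{"dx":0,"dy":0,"dz":0,"wx":0,"wy":0,"wz":0},{"dx":0,"dy":0,"dz":0,"wx":0,"wy":0,"wz":0},{"dx":0,"dy":0,"dz":-2,"wx":0,"wy":0,"wz":0},{"dx":0,"dy":0,"dz":-5,"wx":0,"wy":0,"wz":0},{"dx":0,"dy":0,"dz":-9,"wx":0,"wy":0,"wz":0},{"dx":0,"dy":0,"dz":-13,"wx":0,"wy":0,"wz":0},{"dx":0,"dy":0,"dz":-16,"wx":0,"wy":0,"wz":0}]' 8.7
python3 - <<'E'
from look import *
print([(np.round(d['centre'],4),round(d['confidence'],2)) for d in arm.mark_of('scene','jar_squat')[:2]]) if arm.grab_frame('scene') is not None else 0
go([.5072,-.1755,.20],-1.708)
E
```

```text
t: 14.4
eef_pos: [0.525, 0.3982, 0.2247]
ee_rot: [-3.14, 0.001, -1.428]
force: [-1.1, 0.4, 0.2]
width: 0.0869
gripper_force: 0.0
[(array([0.5241, 0.3997, 0.0068]), 0.53)]
at [0.5262 0.3993 0.227 ] [-3.1361  0.004  -1.4274] d [56.6259 10.1046  2.4238] w [-0.2827  0.2709 16.0754]
```

```bash
python3 -m crank '[{"dx":5,"dy":0.9,"dz":0,"wx":0,"wy":0,"wz":1},{"dx":11,"dy":2,"dz":0,"wx":0,"wy":0,"wz":3},{"dx":17,"dy":3,"dz":0.5,"wx":0,"wy":0,"wz":5},{"dx":23,"dy":4.1,"dz":1,"wx":0,"wy":0,"wz":7},{"dx":29,"dy":5.2,"dz":1.5,"wx":0,"wy":0,"wz":9},{"dx":35,"dy":6.3,"dz":2,"wx":0,"wy":0,"wz":11},{"dx":41,"dy":7.3,"dz":2.4,"wx":0,"wy":0,"wz":13},{"dx":47,"dy":8.4,"dz":2.4,"wx":0,"wy":0,"wz":15},{"dx":52,"dy":9.3,"dz":2.4,"wx":0,"wy":0,"wz":16},{"dx":56.6,"dy":10.1,"dz":2.4,"wx":0,"wy":0,"wz":16}]' 8.7
python3 -m crank '[{"dx":0,"dy":0,"dz":0,"wx":0,"wy":0,"wz":0},{"dx":0,"dy":0,"dz":2,"wx":0,"wy":0,"wz":0},{"dx":0,"dy":0,"dz":4,"wx":0,"wy":0,"wz":0},{"dx":0,"dy":0,"dz":6,"wx":0,"wy":0,"wz":0},{"dx":0,"dy":0,"dz":7.5,"wx":0,"wy":0,"wz":0},{"dx":0,"dy":0,"dz":7.5,"wx":0,"wy":0,"wz":0},{"dx":0,"dy":0,"dz":7.5,"wx":0,"wy":0,"wz":0},{"dx":0,"dy":0,"dz":7.5,"wx":0,"wy":0,"wz":0},{"dx":0,"dy":0,"dz":7.5,"wx":0,"wy":0,"wz":0},{"dx":0,"dy":0,"dz":7.5,"wx":0,"wy":0,"wz":0}]' 8.7
python3 - <<'E'
from look import *
go([.506,-.1755,.075],-1.708);snap('wrist','w6')
print(proj('wrist',np.array([[.506,-.1755,.117],[.494,-.25,.113]])))
E
```

```text
t: 15.75
eef_pos: [0.5047, -0.1784, 0.1982]
ee_rot: [3.141, 0.0, -1.708]
force: [1.0, -0.1, -0.6]
width: 0.0867
gripper_force: 0.0
t: 17.0
eef_pos: [0.5055, -0.1766, 0.1239]
ee_rot: [-3.141, 0.0, -1.707]
force: [0.6, 0.2, -0.8]
width: 0.087
gripper_force: 0.0
at [ 0.5055 -0.1766  0.1239] [-3.141   0.0001 -1.7072] d [-0.1191 -0.0331  4.8886] w [-0.0324  0.0045  0.0452]
[[319.8174 301.0485]
 [324.4816 114.3757]]
```

View pics/w6.png

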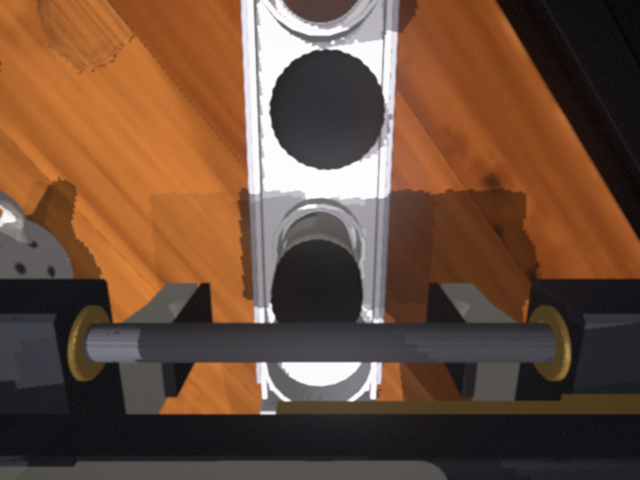

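Slim's cap is at (317,~300) beneath the bar, centred within about 1 mm. Dark's cap is at (328,110). Descend and grip the upper body.

```bash
python3 -m crank '[{"dx":0,"dy":0,"dz":1.5,"wx":0,"wy":0,"wz":0},{"dx":0,"dy":0,"dz":3.5,"wx":0,"wy":0,"wz":0},{"dx":0,"dy":0,"dz":5,"wx":0,"wy":0,"wz":0},{"dx":0,"dy":0,"dz":5.7,"wx":0,"wy":0,"wz":0},{"dx":0,"dy":0,"dz":5.8,"wx":0,"wy":0,"wz":0},{"dx":0,"dy":0,"dz":5.8,"wx":0,"wy":0,"wz":0},{"dx":0,"dy":0,"dz":5.8,"wx":0,"wy":0,"wz":0},{"dx":0,"dy":0,"dz":5.8,"wx":0,"wy":0,"wz":0},{"dx":0,"dy":0,"dz":5.8,"wx":0,"wy":0,"wz":0},{"dx":0,"dy":0,"dz":5.8,"wx":0,"wy":0,"wz":0}]' 8.7
python3 -m crank '[{"dx":0,"dy":0,"dz":0,"wx":0,"wy":0,"wz":0},{"dx":0,"dy":0,"dz":0,"wx":0,"wy":0,"wz":0},{"dx":0,"dy":0,"dz":0,"wx":0,"wy":0,"wz":0},{"dx":0,"dy":0,"dz":0,"wx":0,"wy":0,"wz":0},{"dx":0,"dy":0,"dz":0,"wx":0,"wy":0,"wz":0},{"dx":0,"dy":0,"dz":0,"wx":0,"wy":0,"wz":0},{"dx":0,"dy":0,"dz":0,"wx":0,"wy":0,"wz":0},{"dx":0,"dy":0,"dz":0,"wx":0,"wy":0,"wz":0},{"dx":0,"dy":0,"dz":0,"wx":0,"wy":0,"wz":0},{"dx":0,"dy":0,"dz":0,"wx":0,"wy":0,"wz":0}]' 3 25
python3 -c "
from look import *
go([.5355,.3215,.2],-1.426)"
```

```text
t: 18.3
eef_pos: [0.5054, -0.1766, 0.0657]
ee_rot: [-3.141, 0.0, -1.707]
force: [0.4, 0.0, 0.2]
width: 0.0867
gripper_force: 0.0
t: 19.55
eef_pos: [0.5054, -0.1766, 0.0656]
ee_rot: [-3.142, 0.0, -1.707]
force: [-1.1, -0.2, -0.3]
width: 0.0428
gripper_force: 25.0
at [ 0.5054 -0.1766  0.0656] [-3.1416  0.     -1.7072] d [-49.7566   3.7851 -13.443 ] w [ -0.0013   0.0008 -16.1092]
```

```bash
python3 -m crank '[{"dx":0,"dy":0,"dz":-1.5,"wx":0,"wy":0,"wz":0},{"dx":0,"dy":0,"dz":-4.5,"wx":0,"wy":0,"wz":0},{"dx":0,"dy":0,"dz":-8.5,"wx":0,"wy":0,"wz":0},{"dx":0,"dy":0,"dz":-12,"wx":0,"wy":0,"wz":0},{"dx":-2,"dy":0.2,"dz":-13.4,"wx":0,"wy":0,"wz":0},{"dx":-5,"dy":0.4,"dz":-13.4,"wx":0,"wy":0,"wz":0},{"dx":-9,"dy":0.7,"dz":-13.4,"wx":0,"wy":0,"wz":-2},{"dx":-13,"dy":1,"dz":-13.4,"wx":0,"wy":0,"wz":-4},{"dx":-17,"dy":1.3,"dz":-13.4,"wx":0,"wy":0,"wz":-6},{"dx":-21,"dy":1.6,"dz":-13.4,"wx":0,"wy":0,"wz":-8}]'
python3 -c "
from look import *
go([.5355,.3215,.2],-1.426)"
```

```text
t: 20.8
eef_pos: [0.5178, 0.0349, 0.2007]
ee_rot: [-3.141, 0.0, -1.566]
force: [0.6, -0.4, -1.3]
width: 0.0432
gripper_force: 25.0
at [0.5178 0.0349 0.2007] [-3.1409  0.0003 -1.5663] d [-28.6552  -1.8957   0.077 ] w [-0.0429  0.0161 -8.0413]
```

```bash
python3 -m crank '[{"dx":-4,"dy":-0.2,"dz":0,"wx":0,"wy":0,"wz":-1},{"dx":-8,"dy":-0.5,"dz":0,"wx":0,"wy":0,"wz":-2},{"dx":-12,"dy":-0.8,"dz":0,"wx":0,"wy":0,"wz":-3},{"dx":-16,"dy":-1.1,"dz":0,"wx":0,"wy":0,"wz":-4},{"dx":-20,"dy":-1.3,"dz":0,"wx":0,"wy":0,"wz":-6},{"dx":-24,"dy":-1.6,"dz":0,"wx":0,"wy":0,"wz":-7},{"dx":-27,"dy":-1.8,"dz":0,"wx":0,"wy":0,"wz":-8},{"dx":-28.7,"dy":-1.9,"dz":0,"wx":0,"wy":0,"wz":-8},{"dx":-28.7,"dy":-1.9,"dz":0,"wx":0,"wy":0,"wz":-8},{"dx":-28.7,"dy":-1.9,"dz":0,"wx":0,"wy":0,"wz":-8}]'
python3 -m crank '[{"dx":0,"dy":0,"dz":2,"wx":0,"wy":0,"wz":0},{"dx":0,"dy":0,"dz":5,"wx":0,"wy":0,"wz":0},{"dx":0,"dy":0,"dz":8,"wx":0,"wy":0,"wz":0},{"dx":0,"dy":0,"dz":10,"wx":0,"wy":0,"wz":0},{"dx":0,"dy":0,"dz":11.5,"wx":0,"wy":0,"wz":0},{"dx":0,"dy":0,"dz":12.6,"wx":0,"wy":0,"wz":0},{"dx":0,"dy":0,"dz":13.2,"wx":0,"wy":0,"wz":0},{"dx":0,"dy":0,"dz":13.5,"wx":0,"wy":0,"wz":0},{"dx":0,"dy":0,"dz":13.7,"wx":0,"wy":0,"wz":0},{"dx":0,"dy":0,"dz":13.8,"wx":0,"wy":0,"wz":0}]'
python3 -c "
from look import *
go([.5355,.3215,.0606],-1.426)"
```

```text
t: 22.05
eef_pos: [0.536, 0.3199, 0.1996]
ee_rot: [3.141, -0.0, -1.428]
force: [-0.0, 0.0, -1.9]
width: 0.0431
gripper_force: 25.0
t: 23.3
eef_pos: [0.5362, 0.3209, 0.0619]
ee_rot: [-3.141, 0.0, -1.428]
force: [0.9, 0.4, -1.6]
width: 0.0429
gripper_force: 25.0
at [0.5362 0.3209 0.0619] [-3.1411  0.0004 -1.4278] d [-0.072   0.0652  0.1272] w [-0.0294  0.0219 -0.1038]
```

```bash
python3 -m crank '[{"dx":0,"dy":0,"dz":0.05,"wx":0,"wy":0,"wz":0},{"dx":0,"dy":0,"dz":0.1,"wx":0,"wy":0,"wz":0},{"dx":0,"dy":0,"dz":0.1,"wx":0,"wy":0,"wz":0},{"dx":0,"dy":0,"dz":0.15,"wx":0,"wy":0,"wz":0},{"dx":0,"dy":0,"dz":0.15,"wx":0,"wy":0,"wz":0},{"dx":0,"dy":0,"dz":0.2,"wx":0,"wy":0,"wz":0},{"dx":0,"dy":0,"dz":0.2,"wx":0,"wy":0,"wz":0},{"dx":0,"dy":0,"dz":0.2,"wx":0,"wy":0,"wz":0},{"dx":0,"dy":0,"dz":0.2,"wx":0,"wy":0,"wz":0},{"dx":0,"dy":0,"dz":0.2,"wx":0,"wy":0,"wz":0}]'
```

```text
t: 24.55
eef_pos: [0.5363, 0.3208, 0.0605]
ee_rot: [-3.141, 0.0, -1.428]
force: [-2.8, -0.8, 7.5]
width: 0.0431
gripper_force: 25.0
```

```bash
python3 -m crank '[{"dx":0,"dy":0,"dz":0,"wx":0,"wy":0,"wz":0},{"dx":0,"dy":0,"dz":0,"wx":0,"wy":0,"wz":0},{"dx":0,"dy":0,"dz":0,"wx":0,"wy":0,"wz":0},{"dx":0,"dy":0,"dz":0,"wx":0,"wy":0,"wz":0},{"dx":0,"dy":0,"dz":0,"wx":0,"wy":0,"wz":0},{"dx":0,"dy":0,"dz":-2,"wx":0,"wy":0,"wz":0},{"dx":0,"dy":0,"dz":-5,"wx":0,"wy":0,"wz":0},{"dx":0,"dy":0,"dz":-9,"wx":0,"wy":0,"wz":0},{"dx":0,"dy":0,"dz":-13,"wx":0,"wy":0,"wz":0},{"dx":0,"dy":0,"dz":-16,"wx":0,"wy":0,"wz":0}]' 8.7
python3 - <<'E'
from look import *
arm.grab_frame('scene')
for n in ['jar_squat','jar_slim']:print([(np.round(d['centre'],4),round(d['confidence'],2)) for d in arm.mark_of('scene',n)[:2]])
go([.4935,-.2505,.22],-1.708)
E
```

```text
t: 25.8
eef_pos: [0.5364, 0.3209, 0.2216]
ee_rot: [-3.14, 0.001, -1.428]
force: [-0.3, 0.4, -0.8]
width: 0.0872
gripper_force: 0.0
[(array([0.5224, 0.4041, 0.0047]), 0.44)]
[(array([0.5362, 0.3225, 0.0014]), 0.97)]
at [0.5367 0.3213 0.2216] [-3.1387  0.0023 -1.4278] d [55.978  12.427  -0.0067] w [-0.1489  0.1523 16.0544]
```

```bash
python3 -m crank '[{"dx":5,"dy":1.1,"dz":0,"wx":0,"wy":0,"wz":1},{"dx":11,"dy":2.4,"dz":0,"wx":0,"wy":0,"wz":3},{"dx":17,"dy":3.8,"dz":0,"wx":0,"wy":0,"wz":5},{"dx":23,"dy":5.1,"dz":0,"wx":0,"wy":0,"wz":7},{"dx":29,"dy":6.4,"dz":0,"wx":0,"wy":0,"wz":9},{"dx":35,"dy":7.8,"dz":0,"wx":0,"wy":0,"wz":11},{"dx":41,"dy":9.1,"dz":0,"wx":0,"wy":0,"wz":13},{"dx":47,"dy":10.4,"dz":0,"wx":0,"wy":0,"wz":15},{"dx":52,"dy":11.5,"dz":0,"wx":0,"wy":0,"wz":16},{"dx":55.9,"dy":12.4,"dz":0,"wx":0,"wy":0,"wz":16}]' 8.7
python3 -m crank '[{"dx":0,"dy":0,"dz":0,"wx":0,"wy":0,"wz":0},{"dx":0,"dy":0,"dz":2,"wx":0,"wy":0,"wz":0},{"dx":0,"dy":0,"dz":4,"wx":0,"wy":0,"wz":0},{"dx":0,"dy":0,"dz":6,"wx":0,"wy":0,"wz":0},{"dx":0,"dy":0,"dz":8,"wx":0,"wy":0,"wz":0},{"dx":0,"dy":0,"dz":9.5,"wx":0,"wy":0,"wz":0},{"dx":0,"dy":0,"dz":9.5,"wx":0,"wy":0,"wz":0},{"dx":0,"dy":0,"dz":9.5,"wx":0,"wy":0,"wz":0},{"dx":0,"dy":0,"dz":9.5,"wx":0,"wy":0,"wz":0},{"dx":0,"dy":0,"dz":9.5,"wx":0,"wy":0,"wz":0}]' 8.7
python3 - <<'E'
from look import *
go([.4935,-.2495,.07],-1.708);snap('wrist','w7')
print(proj('wrist',np.array([[.4935,-.2495,.113],[.484,-.326,.169]])))
E
```

```text
t: 27.2
eef_pos: [0.4919, -0.2522, 0.2183]
ee_rot: [3.14, 0.0, -1.709]
force: [0.2, -0.2, -0.3]
width: 0.0872
gripper_force: 0.0
t: 28.45
eef_pos: [0.4933, -0.2503, 0.1252]
ee_rot: [-3.141, -0.0, -1.707]
force: [0.9, 0.5, -0.8]
width: 0.0868
gripper_force: 0.0
at [ 0.4933 -0.2503  0.1252] [-3.1405 -0.     -1.7072] d [-0.0865 -0.0048  5.5164] w [-0.0622 -0.0006  0.0452]
[[320.327  295.3446]
 [317.2263 103.7871]]
```

View pics/w7.png

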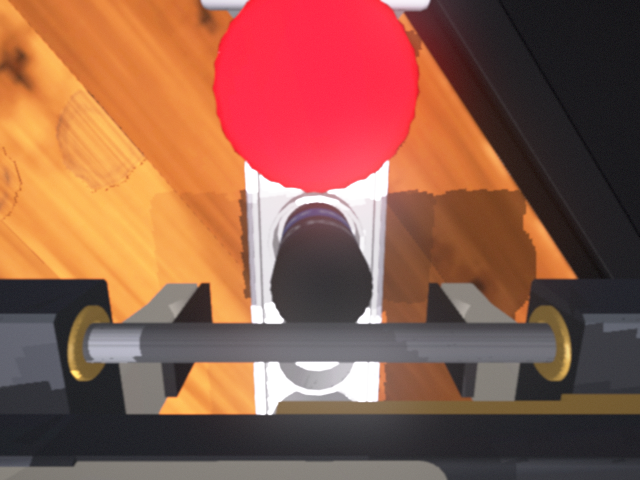

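Dark's cap is centred at (321,~295); tall's red cap is at (317,88), about 4 mm further off than assumed (y≈-0.330). Descend and grip dark.

```bash
python3 -m crank '[{"dx":0,"dy":0,"dz":1.5,"wx":0,"wy":0,"wz":0},{"dx":0,"dy":0,"dz":3,"wx":0,"wy":0,"wz":0},{"dx":0,"dy":0,"dz":4.5,"wx":0,"wy":0,"wz":0},{"dx":0,"dy":0,"dz":5.2,"wx":0,"wy":0,"wz":0},{"dx":0,"dy":0,"dz":5.4,"wx":0,"wy":0,"wz":0},{"dx":0,"dy":0,"dz":5.4,"wx":0,"wy":0,"wz":0},{"dx":0,"dy":0,"dz":5.4,"wx":0,"wy":0,"wz":0},{"dx":0,"dy":0,"dz":5.4,"wx":0,"wy":0,"wz":0},{"dx":0,"dy":0,"dz":5.4,"wx":0,"wy":0,"wz":0},{"dx":0,"dy":0,"dz":5.4,"wx":0,"wy":0,"wz":0}]' 8.7
python3 -m crank '[{"dx":0,"dy":0,"dz":0,"wx":0,"wy":0,"wz":0},{"dx":0,"dy":0,"dz":0,"wx":0,"wy":0,"wz":0},{"dx":0,"dy":0,"dz":0,"wx":0,"wy":0,"wz":0},{"dx":0,"dy":0,"dz":0,"wx":0,"wy":0,"wz":0},{"dx":0,"dy":0,"dz":0,"wx":0,"wy":0,"wz":0},{"dx":0,"dy":0,"dz":0,"wx":0,"wy":0,"wz":0},{"dx":0,"dy":0,"dz":0,"wx":0,"wy":0,"wz":0},{"dx":0,"dy":0,"dz":0,"wx":0,"wy":0,"wz":0},{"dx":0,"dy":0,"dz":0,"wx":0,"wy":0,"wz":0},{"dx":0,"dy":0,"dz":0,"wx":0,"wy":0,"wz":0}]' 3 25
python3 -c "
from look import *
go([.5467,.2443,.2],-1.426)"
```

```text
t: 29.75
eef_pos: [0.493, -0.2503, 0.0707]
ee_rot: [-3.141, -0.0, -1.707]
force: [0.3, 0.1, 0.7]
width: 0.0868
gripper_force: 0.0
t: 31.0
eef_pos: [0.4931, -0.2503, 0.0706]
ee_rot: [-3.141, -0.0, -1.707]
force: [0.5, 0.0, -1.4]
width: 0.0455
gripper_force: 25.0
at [ 0.4931 -0.2503  0.0706] [-3.1414 -0.     -1.7072] d [-49.7289   1.4068 -12.9413] w [ -0.009   -0.0014 -16.1095]
```

Place height: TCP 0.0656.

```bash
python3 -m crank '[{"dx":0,"dy":0,"dz":-1.5,"wx":0,"wy":0,"wz":0},{"dx":0,"dy":0,"dz":-4.5,"wx":0,"wy":0,"wz":0},{"dx":0,"dy":0,"dz":-8.5,"wx":0,"wy":0,"wz":0},{"dx":0,"dy":0,"dz":-12,"wx":0,"wy":0,"wz":0},{"dx":-2,"dy":0.1,"dz":-13.4,"wx":0,"wy":0,"wz":0},{"dx":-5,"dy":0.2,"dz":-13.4,"wx":0,"wy":0,"wz":0},{"dx":-9,"dy":0.3,"dz":-13.4,"wx":0,"wy":0,"wz":-2},{"dx":-13,"dy":0.4,"dz":-13.4,"wx":0,"wy":0,"wz":-4},{"dx":-17,"dy":0.5,"dz":-13.4,"wx":0,"wy":0,"wz":-6},{"dx":-21,"dy":0.6,"dz":-13.4,"wx":0,"wy":0,"wz":-8}]'
python3 -c "
from look import *
go([.5467,.2443,.2],-1.426)"
```

```text
t: 32.25
eef_pos: [0.5153, -0.0402, 0.2056]
ee_rot: [-3.141, 0.0, -1.566]
force: [0.9, -0.0, -2.6]
width: 0.0451
gripper_force: 25.0
at [ 0.5153 -0.0402  0.2056] [-3.1411  0.0001 -1.5664] d [-28.4375  -3.2633   0.5644] w [-0.0316  0.0061 -8.0426]
```

```bash
python3 -m crank '[{"dx":-4,"dy":-0.4,"dz":0.5,"wx":0,"wy":0,"wz":-1},{"dx":-8,"dy":-0.9,"dz":0.5,"wx":0,"wy":0,"wz":-2},{"dx":-12,"dy":-1.4,"dz":0.5,"wx":0,"wy":0,"wz":-3},{"dx":-16,"dy":-1.9,"dz":0.5,"wx":0,"wy":0,"wz":-4},{"dx":-20,"dy":-2.3,"dz":0.5,"wx":0,"wy":0,"wz":-6},{"dx":-24,"dy":-2.8,"dz":0.5,"wx":0,"wy":0,"wz":-7},{"dx":-27,"dy":-3.1,"dz":0.5,"wx":0,"wy":0,"wz":-8},{"dx":-28.5,"dy":-3.2,"dz":0.5,"wx":0,"wy":0,"wz":-8},{"dx":-28.5,"dy":-3.2,"dz":0.5,"wx":0,"wy":0,"wz":-8},{"dx":-28.5,"dy":-3.2,"dz":0.5,"wx":0,"wy":0,"wz":-8}]'
python3 -m crank '[{"dx":0,"dy":0,"dz":2,"wx":0,"wy":0,"wz":0},{"dx":0,"dy":0,"dz":5,"wx":0,"wy":0,"wz":0},{"dx":0,"dy":0,"dz":8,"wx":0,"wy":0,"wz":0},{"dx":0,"dy":0,"dz":10,"wx":0,"wy":0,"wz":0},{"dx":0,"dy":0,"dz":11.5,"wx":0,"wy":0,"wz":0},{"dx":0,"dy":0,"dz":12.3,"wx":0,"wy":0,"wz":0},{"dx":0,"dy":0,"dz":12.8,"wx":0,"wy":0,"wz":0},{"dx":0,"dy":0,"dz":13.1,"wx":0,"wy":0,"wz":0},{"dx":0,"dy":0,"dz":13.2,"wx":0,"wy":0,"wz":0},{"dx":0,"dy":0,"dz":13.2,"wx":0,"wy":0,"wz":0}]'
python3 -c "
from look import *
go([.5467,.2443,.0656],-1.426)"
```

```text
t: 33.5
eef_pos: [0.5464, 0.2428, 0.1998]
ee_rot: [3.141, -0.0, -1.429]
force: [-0.5, -0.1, -1.3]
width: 0.0453
gripper_force: 25.0
t: 34.75
eef_pos: [0.5468, 0.2439, 0.0679]
ee_rot: [-3.141, 0.0, -1.428]
force: [-0.7, -0.7, -2.0]
width: 0.0456
gripper_force: 25.0
at [0.5468 0.2439 0.0679] [-3.1411  0.0003 -1.4277] d [-0.0439  0.0021  0.2257] w [-0.026   0.0152 -0.0995]
```

```bash
python3 -m crank '[{"dx":0,"dy":0,"dz":0.05,"wx":0,"wy":0,"wz":0},{"dx":0,"dy":0,"dz":0.1,"wx":0,"wy":0,"wz":0},{"dx":0,"dy":0,"dz":0.15,"wx":0,"wy":0,"wz":0},{"dx":0,"dy":0,"dz":0.2,"wx":0,"wy":0,"wz":0},{"dx":0,"dy":0,"dz":0.25,"wx":0,"wy":0,"wz":0},{"dx":0,"dy":0,"dz":0.3,"wx":0,"wy":0,"wz":0},{"dx":0,"dy":0,"dz":0.3,"wx":0,"wy":0,"wz":0},{"dx":0,"dy":0,"dz":0.3,"wx":0,"wy":0,"wz":0},{"dx":0,"dy":0,"dz":0.3,"wx":0,"wy":0,"wz":0},{"dx":0,"dy":0,"dz":0.3,"wx":0,"wy":0,"wz":0}]'
```

```text
t: 36.0
eef_pos: [0.5467, 0.2438, 0.0655]
ee_rot: [-3.141, 0.0, -1.428]
force: [-3.4, -0.6, 7.6]
width: 0.0454
gripper_force: 25.0
```

```bash
python3 -m crank '[{"dx":0,"dy":0,"dz":0,"wx":0,"wy":0,"wz":0},{"dx":0,"dy":0,"dz":0,"wx":0,"wy":0,"wz":0},{"dx":0,"dy":0,"dz":0,"wx":0,"wy":0,"wz":0},{"dx":0,"dy":0,"dz":0,"wx":0,"wy":0,"wz":0},{"dx":0,"dy":0,"dz":0,"wx":0,"wy":0,"wz":0},{"dx":0,"dy":0,"dz":-2,"wx":0,"wy":0,"wz":0},{"dx":0,"dy":0,"dz":-5,"wx":0,"wy":0,"wz":0},{"dx":0,"dy":0,"dz":-9,"wx":0,"wy":0,"wz":0},{"dx":0,"dy":0,"dz":-13,"wx":0,"wy":0,"wz":0},{"dx":0,"dy":0,"dz":-18,"wx":0,"wy":0,"wz":0}]' 8.7
python3 -c "
from look import *
go([.4835,-.329,.24],-1.708)"
```

```text
t: 37.25
eef_pos: [0.5461, 0.2433, 0.2453]
ee_rot: [3.14, -0.001, -1.428]
force: [0.5, 0.1, 0.9]
width: 0.0868
gripper_force: 0.0
at [0.5461 0.2433 0.2453] [ 3.1402 -0.0006 -1.428 ] d [55.7593 14.3404  0.5811] w [ 0.0755 -0.0477 16.044 ]
```

```bash
python3 -m crank '[{"dx":5,"dy":1.3,"dz":0,"wx":0,"wy":0,"wz":1},{"dx":11,"dy":2.8,"dz":0,"wx":0,"wy":0,"wz":3},{"dx":17,"dy":4.4,"dz":0,"wx":0,"wy":0,"wz":5},{"dx":23,"dy":5.9,"dz":0,"wx":0,"wy":0,"wz":7},{"dx":29,"dy":7.5,"dz":0,"wx":0,"wy":0,"wz":9},{"dx":35,"dy":9,"dz":0,"wx":0,"wy":0,"wz":11},{"dx":41,"dy":10.5,"dz":0,"wx":0,"wy":0,"wz":13},{"dx":47,"dy":12,"dz":0,"wx":0,"wy":0,"wz":15},{"dx":52,"dy":13.3,"dz":0,"wx":0,"wy":0,"wz":16},{"dx":55.8,"dy":14.3,"dz":0,"wx":0,"wy":0,"wz":16}]' 8.7
python3 -m crank '[{"dx":0,"dy":0,"dz":0,"wx":0,"wy":0,"wz":0},{"dx":0,"dy":0,"dz":1.5,"wx":0,"wy":0,"wz":0},{"dx":0,"dy":0,"dz":3,"wx":0,"wy":0,"wz":0},{"dx":0,"dy":0,"dz":4.5,"wx":0,"wy":0,"wz":0},{"dx":0,"dy":0,"dz":6,"wx":0,"wy":0,"wz":0},{"dx":0,"dy":0,"dz":6,"wx":0,"wy":0,"wz":0},{"dx":0,"dy":0,"dz":6,"wx":0,"wy":0,"wz":0},{"dx":0,"dy":0,"dz":6,"wx":0,"wy":0,"wz":0},{"dx":0,"dy":0,"dz":6,"wx":0,"wy":0,"wz":0},{"dx":0,"dy":0,"dz":6,"wx":0,"wy":0,"wz":0}]' 8.7
python3 - <<'E'
from look import *
go([.4835,-.329,.125],-1.708);snap('wrist','w8')
print(proj('wrist',np.array([[.4835,-.329,.169],[.4835,-.300,.169],[.4835,-.358,.169]])))
E
```

```text
t: 38.5
eef_pos: [0.4839, -0.3311, 0.2445]
ee_rot: [3.141, -0.0, -1.709]
force: [0.2, 1.0, -0.8]
width: 0.087
gripper_force: 0.0
t: 39.75
eef_pos: [0.4846, -0.3291, 0.1848]
ee_rot: [-3.141, -0.0, -1.707]
force: [-0.0, 0.2, -0.1]
width: 0.0868
gripper_force: 0.0
at [ 0.4846 -0.3291  0.1848] [-3.1411 -0.0001 -1.7072] d [0.0086 0.1168 5.9838] w [-0.0263 -0.0042  0.0441]
[[323.2514 289.884 ]
 [331.6962 348.2322]
 [314.082  226.5297]]
```

View pics/w8.png

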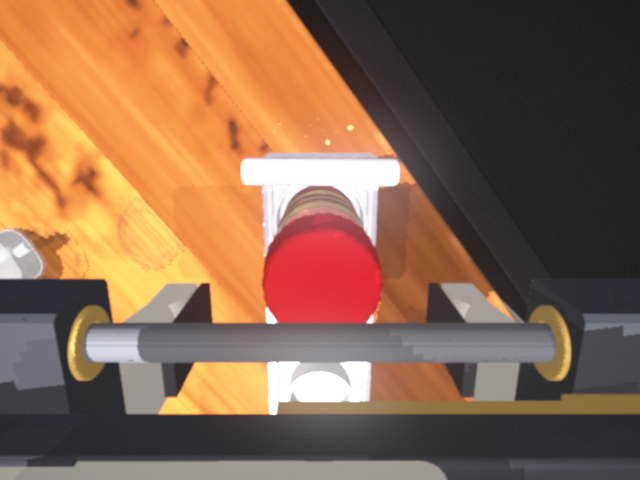

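Tall's cap spans u 264–382, so it is centred at 323 as predicted, and the bar at v≈172 is clear. Grip the cap.

```bash
python3 -m crank '[{"dx":0,"dy":0.1,"dz":1.5,"wx":0,"wy":0,"wz":0},{"dx":0,"dy":0.1,"dz":3,"wx":0,"wy":0,"wz":0},{"dx":0,"dy":0.1,"dz":4.3,"wx":0,"wy":0,"wz":0},{"dx":0,"dy":0.1,"dz":5,"wx":0,"wy":0,"wz":0},{"dx":0,"dy":0.1,"dz":5,"wx":0,"wy":0,"wz":0},{"dx":0,"dy":0.1,"dz":5,"wx":0,"wy":0,"wz":0},{"dx":0,"dy":0.1,"dz":5,"wx":0,"wy":0,"wz":0},{"dx":0,"dy":0.1,"dz":5,"wx":0,"wy":0,"wz":0},{"dx":0,"dy":0.1,"dz":5,"wx":0,"wy":0,"wz":0},{"dx":0,"dy":0.1,"dz":5,"wx":0,"wy":0,"wz":0}]' 8.7
python3 -m crank '[{"dx":0,"dy":0,"dz":0,"wx":0,"wy":0,"wz":0},{"dx":0,"dy":0,"dz":0,"wx":0,"wy":0,"wz":0},{"dx":0,"dy":0,"dz":0,"wx":0,"wy":0,"wz":0},{"dx":0,"dy":0,"dz":0,"wx":0,"wy":0,"wz":0},{"dx":0,"dy":0,"dz":0,"wx":0,"wy":0,"wz":0},{"dx":0,"dy":0,"dz":0,"wx":0,"wy":0,"wz":0},{"dx":0,"dy":0,"dz":0,"wx":0,"wy":0,"wz":0},{"dx":0,"dy":0,"dz":0,"wx":0,"wy":0,"wz":0},{"dx":0,"dy":0,"dz":0,"wx":0,"wy":0,"wz":0},{"dx":0,"dy":0,"dz":0,"wx":0,"wy":0,"wz":0}]' 4.5 30
python3 -c "
from look import *
go([.558,.1671,.265],-1.426)"
```

```text
t: 41.05
eef_pos: [0.4836, -0.3289, 0.1347]
ee_rot: [-3.141, -0.0, -1.707]
force: [0.2, -0.1, 0.0]
width: 0.0871
gripper_force: 0.0
t: 42.3
eef_pos: [0.4835, -0.3288, 0.1345]
ee_rot: [3.141, 0.0, -1.707]
force: [-1.1, -0.1, 1.8]
width: 0.0557
gripper_force: 30.0
at [ 0.4835 -0.3288  0.1345] [ 3.1414  0.     -1.7071] d [-50.1456  -0.6374 -13.0453] w [  0.0086   0.0018 -16.1077]
```

```bash
python3 -m crank '[{"dx":0,"dy":0,"dz":-1.5,"wx":0,"wy":0,"wz":0},{"dx":0,"dy":0,"dz":-4.5,"wx":0,"wy":0,"wz":0},{"dx":0,"dy":0,"dz":-8.5,"wx":0,"wy":0,"wz":0},{"dx":0,"dy":0,"dz":-12,"wx":0,"wy":0,"wz":0},{"dx":-2,"dy":0,"dz":-13,"wx":0,"wy":0,"wz":0},{"dx":-5,"dy":0,"dz":-13,"wx":0,"wy":0,"wz":0},{"dx":-9,"dy":-0.1,"dz":-13,"wx":0,"wy":0,"wz":-2},{"dx":-13,"dy":-0.2,"dz":-13,"wx":0,"wy":0,"wz":-4},{"dx":-17,"dy":-0.2,"dz":-13,"wx":0,"wy":0,"wz":-6},{"dx":-21,"dy":-0.3,"dz":-13,"wx":0,"wy":0,"wz":-8}]'
python3 -c "
from look import *
go([.558,.1671,.2645],-1.426)"
```

```text
t: 43.55
eef_pos: [0.5147, -0.1192, 0.2645]
ee_rot: [3.141, 0.0, -1.566]
force: [0.3, 0.3, -1.3]
width: 0.0555
gripper_force: 30.0
at [ 0.5147 -0.1192  0.2645] [ 3.1413  0.0004 -1.5662] d [-28.6082  -4.4669   0.0076] w [ 0.0143  0.0246 -8.03  ]
```

```bash
python3 -m crank '[{"dx":-4,"dy":-0.6,"dz":0,"wx":0,"wy":0,"wz":-1},{"dx":-8,"dy":-1.2,"dz":0,"wx":0,"wy":0,"wz":-2},{"dx":-12,"dy":-1.9,"dz":0,"wx":0,"wy":0,"wz":-3},{"dx":-16,"dy":-2.5,"dz":0,"wx":0,"wy":0,"wz":-4},{"dx":-20,"dy":-3.1,"dz":0,"wx":0,"wy":0,"wz":-6},{"dx":-24,"dy":-3.8,"dz":0,"wx":0,"wy":0,"wz":-7},{"dx":-27,"dy":-4.2,"dz":0,"wx":0,"wy":0,"wz":-8},{"dx":-28.6,"dy":-4.4,"dz":0,"wx":0,"wy":0,"wz":-8},{"dx":-28.6,"dy":-4.4,"dz":0,"wx":0,"wy":0,"wz":-8},{"dx":-28.6,"dy":-4.4,"dz":0,"wx":0,"wy":0,"wz":-8}]'
python3 - <<'E'
from look import *
go([.558,.1671,.1295],-1.426);snap('wrist','w9')
E
```

```text
t: 44.8
eef_pos: [0.5578, 0.1645, 0.2645]
ee_rot: [3.141, -0.0, -1.428]
force: [-0.6, 0.1, -1.7]
width: 0.0555
gripper_force: 30.0
at [0.5578 0.1645 0.2645] [ 3.1412 -0.0001 -1.4282] d [-0.2573 -0.0634 13.5023] w [ 0.0216 -0.0066 -0.1261]
```

View pics/w9.png

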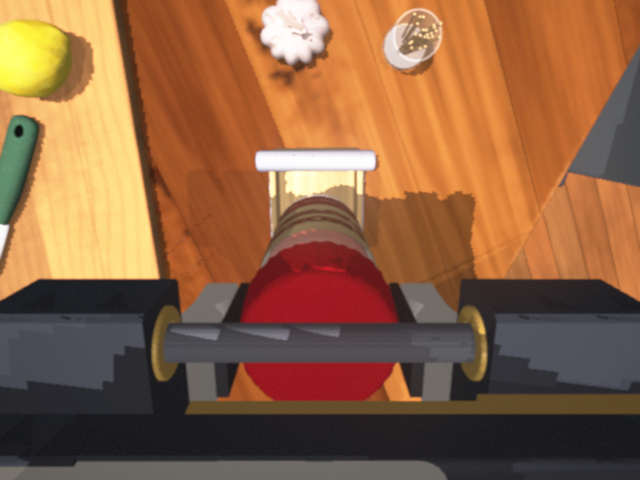

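Tall hangs upright over the handle-end compartment, behind the bar at (315,160). Lower it.

```bash
python3 -m crank '[{"dx":-0.1,"dy":0,"dz":2,"wx":0,"wy":0,"wz":0},{"dx":-0.1,"dy":0,"dz":5,"wx":0,"wy":0,"wz":0},{"dx":-0.1,"dy":0,"dz":8,"wx":0,"wy":0,"wz":0},{"dx":-0.1,"dy":0,"dz":10,"wx":0,"wy":0,"wz":0},{"dx":-0.1,"dy":0,"dz":11.5,"wx":0,"wy":0,"wz":0},{"dx":-0.1,"dy":0,"dz":12.3,"wx":0,"wy":0,"wz":0},{"dx":-0.1,"dy":0,"dz":12.8,"wx":0,"wy":0,"wz":0},{"dx":-0.1,"dy":0,"dz":13.1,"wx":0,"wy":0,"wz":0},{"dx":-0.1,"dy":0,"dz":13.3,"wx":0,"wy":0,"wz":0},{"dx":-0.1,"dy":0,"dz":13.3,"wx":0,"wy":0,"wz":0}]'
python3 -m crank '[{"dx":0,"dy":0,"dz":0.05,"wx":0,"wy":0,"wz":0},{"dx":0,"dy":0,"dz":0.1,"wx":0,"wy":0,"wz":0},{"dx":0,"dy":0,"dz":0.1,"wx":0,"wy":0,"wz":0},{"dx":0,"dy":0,"dz":0.15,"wx":0,"wy":0,"wz":0},{"dx":0,"dy":0,"dz":0.15,"wx":0,"wy":0,"wz":0},{"dx":0,"dy":0,"dz":0.2,"wx":0,"wy":0,"wz":0},{"dx":0,"dy":0,"dz":0.2,"wx":0,"wy":0,"wz":0},{"dx":0,"dy":0,"dz":0.2,"wx":0,"wy":0,"wz":0},{"dx":0,"dy":0,"dz":0.2,"wx":0,"wy":0,"wz":0},{"dx":0,"dy":0,"dz":0.2,"wx":0,"wy":0,"wz":0}]'
```

```text
t: 46.1
eef_pos: [0.5581, 0.166, 0.1317]
ee_rot: [-3.141, 0.0, -1.428]
force: [-0.9, -0.9, -1.9]
width: 0.0554
gripper_force: 30.0
t: 47.35
eef_pos: [0.5581, 0.166, 0.1296]
ee_rot: [-3.141, 0.0, -1.428]
force: [0.5, 0.0, -1.0]
width: 0.0553
gripper_force: 30.0
```

Not yet touching; another 2 mm.

```bash
python3 -m crank '[{"dx":0,"dy":0,"dz":0.05,"wx":0,"wy":0,"wz":0},{"dx":0,"dy":0,"dz":0.05,"wx":0,"wy":0,"wz":0},{"dx":0,"dy":0,"dz":0.1,"wx":0,"wy":0,"wz":0},{"dx":0,"dy":0,"dz":0.1,"wx":0,"wy":0,"wz":0},{"dx":0,"dy":0,"dz":0.1,"wx":0,"wy":0,"wz":0},{"dx":0,"dy":0,"dz":0.1,"wx":0,"wy":0,"wz":0},{"dx":0,"dy":0,"dz":0.1,"wx":0,"wy":0,"wz":0},{"dx":0,"dy":0,"dz":0.1,"wx":0,"wy":0,"wz":0},{"dx":0,"dy":0,"dz":0.1,"wx":0,"wy":0,"wz":0},{"dx":0,"dy":0,"dz":0.1,"wx":0,"wy":0,"wz":0}]'
```

```text
t: 48.6
eef_pos: [0.5583, 0.1659, 0.1295]
ee_rot: [-3.141, -0.0, -1.428]
force: [-2.4, -0.3, 9.2]
width: 0.0553
gripper_force: 30.0
```

Contact. Release and rise.

```bash
python3 -m crank '[{"dx":0,"dy":0,"dz":0,"wx":0,"wy":0,"wz":0},{"dx":0,"dy":0,"dz":0,"wx":0,"wy":0,"wz":0},{"dx":0,"dy":0,"dz":0,"wx":0,"wy":0,"wz":0},{"dx":0,"dy":0,"dz":0,"wx":0,"wy":0,"wz":0},{"dx":0,"dy":0,"dz":0,"wx":0,"wy":0,"wz":0},{"dx":0,"dy":0,"dz":-2,"wx":0,"wy":0,"wz":0},{"dx":0,"dy":0,"dz":-5,"wx":0,"wy":0,"wz":0},{"dx":0,"dy":0,"dz":-9,"wx":0,"wy":0,"wz":0},{"dx":0,"dy":0,"dz":-14,"wx":0,"wy":0,"wz":0},{"dx":0,"dy":0,"dz":-19,"wx":0,"wy":0,"wz":0}]' 8.7
python3 -m crank '[{"dx":-5,"dy":1,"dz":0,"wx":0,"wy":0,"wz":0},{"dx":-10,"dy":2,"dz":0,"wx":0,"wy":0,"wz":0},{"dx":-14,"dy":4,"dz":0,"wx":0,"wy":0,"wz":0},{"dx":-16,"dy":4,"dz":0,"wx":0,"wy":0,"wz":0},{"dx":-18,"dy":4,"dz":0,"wx":0,"wy":0,"wz":0},{"dx":-18,"dy":4,"dz":0,"wx":0,"wy":0,"wz":0},{"dx":-18,"dy":4,"dz":0,"wx":0,"wy":0,"wz":0},{"dx":-18,"dy":4,"dz":0,"wx":0,"wy":0,"wz":0},{"dx":-18,"dy":4,"dz":0,"wx":0,"wy":0,"wz":0},{"dx":-18,"dy":4,"dz":0,"wx":0,"wy":0,"wz":0}]'
python3 - <<'E'
from look import *
snap('wrist','w10'); c,s=np.cos(.1448),np.sin(.1448)
for n in ['jar_tall','jar_dark','jar_slim','jar_squat']:
    for d in arm.mark_of('wrist',n)[:1]:
        p=np.array(d['centre']);e=p[:2]-[.5411,.2829];print(n,p,'local',c*e[0]+s*e[1],-s*e[0]+c*e[1],d['confidence'])
E
```

```text
t: 49.85
eef_pos: [0.5578, 0.1658, 0.3201]
ee_rot: [3.141, -0.0, -1.428]
force: [1.2, 0.6, 0.3]
width: 0.087
gripper_force: 0.0
t: 51.1
eef_pos: [0.493, 0.3381, 0.3187]
ee_rot: [-3.141, 0.0, -1.428]
force: [-0.4, 0.1, 0.2]
width: 0.0869
gripper_force: 0.0
jar_tall [0.5582 0.1683 0.0031] local 0.00038489217767496975 -0.11586812269995385 0.87
jar_dark [0.5466 0.2433 0.0037] local -0.0002716219002524851 -0.03997919735991835 0.66
jar_slim [0.5317 0.3259 0.0011] local -0.0030969623723841383 0.04390636427744891 0.94
jar_squat [0.5281 0.4045 0.0057] local 0.004682262118539695 0.12220325863680272 0.84
```

View pics/w10.png

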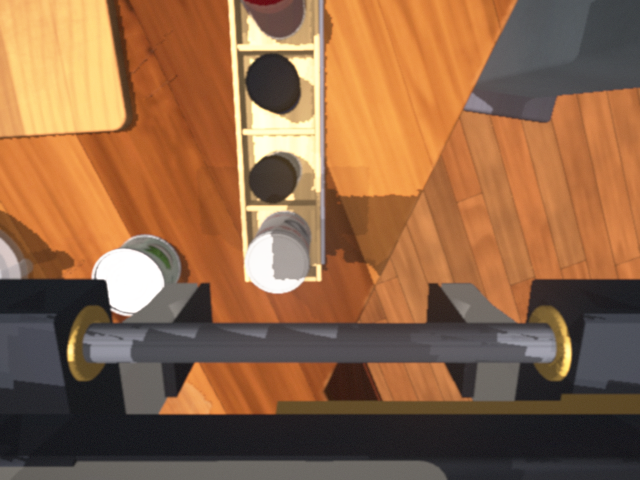

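All four jars stand in their own compartments: tall (270,5), dark (273,83), slim (273,178), squat (279,262). They look upright, the measured offsets are within about 6 mm, and the arm is clear of everything.

```bash
python3 -c "
from station import arm
print(arm.job_done())"
```

```text
the job is handed in; nothing more can be done
None
```

The four jars are in the new carrier in handle-end order (tall, dark, slim, squat), each set down on its compartment floor, and the job is handed in; the result of the judging was not shown.

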